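# Shut the café till drawer and hold its key turned

### The arm

A 6-joint arm with a two-finger parallel gripper is mounted at the origin on the work surface. World frame = base frame: x ahead of the robot, y to its left, z up, the work surface at z = 0. Lengths are in mm, angles in rad, forces in N, time in s.
With the tool pointing down it reaches from about 350 to 775 mm from the base axis. Payload 7.3 kg.
Tool frame: the origin (TCP) lies midway between the tips of the shut fingers; the grasp point (between the pads) lies 19 mm behind it; z points along the fingers, y is the line along which they close (so a half turn about z gives the same grasp; the last joint's range is limited). The gripper opens to 92 mm and grips with 3 to 60 N. Pads are 19 mm wide; open, the fingers measure 130 mm over their backs; the gripper's body (75 mm by 190 mm) begins 47 mm behind the grasp point.
Start: joints at [1.183, 0.342, 1.524, -0, 1.275, -0.146], TCP at [125.695, 509.75, 226.741] pointing down, gripper open.
Joint ranges: [-2.53, 2.53], [-0.77, 2.02], [0.04, 2.7], [-1, 4.14], [0.28, 2.66], [-3.11, 3.11]. Speed limits (rad/s): [2.57, 2.57, 3.14, 3.14, 3.14, 3.14].

### API

Orientations are given as [roll, pitch, yaw] about the fixed x, y, z axes, in that order (R = Rz(yaw) Ry(pitch) Rx(roll)).
In Python, from plant import monitor, optics, workorder gives the robot as it stands. The module is installed in compiled form; this text tells all that it offers.
- The arm moves only by the tool servo_tool, never from a script. Its arguments are lists of equal length, an entry for each row: "linear": the shift along the tool's x, y, z as a fraction of full scale, a list of three; "spin": the turn about the tool's z as a fraction of full scale. In form: {"linear": [[dx, dy, dz], ...], "spin": [spin, ...]}. A call has exactly 8 rows; each row shifts and turns the commanded pose from where the row before left it, along the tool's axes as they then stand; what a row does not reach is not made up. Full scale, the value 1, is 200 mm for a shift and 90 degrees for a turn. A row lasts 1/8 s, in which the tool goes at most 62.5 mm and 10.7 degrees, less where a joint would pass 70% of its speed; a pose out of reach is approached as far as the arm can. A call with a number of a shift or a turn outside -1 to 1 is refused whole. A call with a gripper value outside its range is refused whole. "hand" is the opening, from -1 (shut) to 1 (fully open), set as the call begins (left out, the last holds). The fingers move at their own pace and stop on an object; the grip force is fixed at half the most. Time passes only in rows, so rows that do not move let the fingers close, or fill a call up. It gives the time, the measured TCP pose, the force, the opening and the grip force at its end, in the units of the state.
- monitor.get_obs(): the state, without advancing time (a new reading comes with each control period).
- optics.capture(name): name is "side" or "top" or "wrist"; returns a dict with "frame" (420x560x3 uint8, blue, green, red), "K" (3x3 intrinsics, pixels), "world_to_cam" (4x4, takes a point from world to camera coordinates). Camera axes: x right, y down, z forward; pixel columns grow to the right and rows downward; lengths in mm; the calibration is good to about 2 mm. A picture is of the moment at which its call begins. There is no depth.
- workorder.close_job(): hands the job in; it is judged then, once.
The state is a dict: "time": time; "joint_positions": joint angles; "dq": joint speeds; "tau": joint torques, N m; "tool_pos": TCP position; "tcp_rot": TCP orientation; "contact_force": force on the tool from outside, world axes, zero at the start; "moment": the same for the moment, N m; "grip_width": finger opening in mm; "finger_force": force on a finger pad.
Only numpy, scipy, OpenCV 4.12 (cv2) and the standard library are available. Lean on these libraries where they do the work, as an engineer would, in place of code of your own. Each camera call takes 0.05 s, during which the arm holds its last target. There are 200 camera calls.

### The job

First push the open till drawer fully home until it clicks in at its catch. Then take the red-bowed key out of its wooden block, put it into the lock in the top of the till, work it past the sticky pins until its collar sits on the brass plate, and turn it a full quarter turn clockwise to the stop. The lock springs back, so finish while still gripping the key and holding it turned; leave the jar, the cup and the pepper mill undisturbed.

Things in the scene. Friction and masses are not known exactly. Their poses are not given: they have to be found in the camera images.
- till: Dark wooden cash-drawer unit, fixed on the counter: 280 deep (x) x 260 wide (y) x 115 mm high. Origin: centre of its underside. Its own x points from its front (robot's side) to its back, y to the left as the robot sees it, z up. It may stand turned a little.
- drawer (a joint): Opening of the till's drawer, m: 0 = fully home (hard stop), grows as it comes out along the till's -x; starts at 0.04 to 0.075. About 1 N of friction and some damping. About 8 mm before home it meets a sprung catch (5 to 10 N to pass) which then pulls it in and keeps it shut. At 0 the front face lies 140 mm from the till's origin.
- drawer_front (a point): Point on the outer face of the dark wooden drawer front, at its middle, 103.5 mm above the counter (its upper edge); moves with the drawer. The face is plane, square to the till's x, 258 mm wide, from 2.5 to 103.5 mm high. Push on it above or beside the knob.
- knob (a point): Foremost point of the brass knob in the middle of the drawer front, 31.5 mm above the counter; knob 24 mm diameter, standing 22 mm out of the face. Moves with the drawer.
- lock (a point): Centre of the keyway's mouth, on top of the 46 mm square brass plate in the till's top: 118 mm above the counter, 60 mm in front of the till's origin. Axes as the till's. Keyway: upright slot 15 mm along x, 8 mm along y, mouth bevelled 3 mm, 8 mm deep through the plate. 5.5 mm down two sprung, sticky pins leave 3.4 mm between them (along y); the key spreads them, a few N.
- plug_top (a point): Point on the lock's axis at the top of the turning plug, 9 mm below lock; the plug has a slot 15 x 6.2 mm, 15 mm deep. It rests some degrees past square, so the key's bit may catch here: press with 10 to 20 N and rock the key some 0.15 rad each way. It turns only with the key in to within 2 mm of its collar touching the plate.
- plug (a joint): Angle of the lock's plug, rad: 0 = slot along the till's x, grows clockwise seen from above, hard stop at 1.571 (quarter turn). Starts at 0.2 to 0.4. A spring (0.15 N m per rad; friction 0.075 N m) turns it back when let go. Play and give: the gripper must turn about 0.3 rad farther than the plug. Red mark on the plate: line of the turned key.
- key: Steel key with a red plastic bow, 50 g, loose, upright in its block. Origin: on its axis, underside of its collar (20 mm diameter, 4 mm thick). z up towards the bow, x along the width of bow and bit. Same after a half turn about z. Bow: slab 32 mm wide (x), 12 mm thick (y), 9 to 45 mm above the origin; stem 10 mm diameter below it. Fully in: origin at lock.
- key_grip (a point): Good place to grip the key: on its axis in the bow, 31 mm above its origin, fingers closing along the key's y (12 mm); the fingertips then clear the collar.
- key_tip (a point): Lower end of the key, on its axis 22.5 mm below its origin. Below the collar comes a round neck of 5 mm diameter, 10 mm long, then the bit, 12 mm (x) by 5 mm (y), from 10 to 22.5 mm below the origin, with a rounded foot.
- key_block: Pale wooden block, fixed, 75 (x) x 50 (y) x 35 mm high, to the left or right of the till. Origin: centre of its underside. The key stands in a 16 x 9 mm slot through its middle (long along x), collar on the block's top.
- jar: Loose amber glass jar with a pale wooden lid, 68 mm diameter, 100 mm high, on the other side of the till from the key block. Origin: centre of its underside. Leave it alone.
- cup: Loose white espresso cup, 60 mm across, 55 mm high, on the rear right of the till's top. Origin: centre of its underside. Leave it alone.
- mill: Loose dark wooden pepper mill, 52 mm across, 115 mm high, on the counter left of the till's rear half. Origin: centre of its underside. Leave it alone.
There are look-alikes about, which are no part of the job. Of the things like the key, leave any that is green; of the rest the larger one is meant.

How it is judged:
By the outcome, as a careful person would: the job done as asked, in the order asked, and still so for the second after the job is handed in, while the arm keeps its last pose, push and grip.
It also fails if it takes over 64 s, if anything falls off the work surface, if the arm or the gripper's body presses on something with over 40 N, if the wrist force passes 120 N, or if a joint passes its speed limit or range.

## Working session

There is one attempt and no reset: what is moved stays moved. The work goes in short steps, Python scripts to look and compute and a tool call to move; the robot and the scene stay as the last step left them, time stands still between calls to the robot, and variables do not carry over. Pictures are saved under pics/ and viewed, at most 10 in all, crops included, and the job is handed in when it is done.

Besides the shell and the picture viewer there is one more tool, called after "Call:" in YAML: its name, and indented under it one key for each argument. servo_tool: Moves the arm, as the interface text tells. Shift numbers are shares of 200 mm and turn numbers shares of 90 degrees, none past 1 either way. Its arguments: {"type":"object","properties":{"linear":{"type":"array","items":{"type":"array","items":{"type":"number","minimum":-1,"maximum":1}}},"spin":{"type":"array","items":{"type":"number","minimum":-1,"maximum":1}},"hand":{"type":"number"}},"required":["linear","spin"]}

```bash
mkdir -p pics; cat > h.py <<'E'
import numpy as np, cv2
from plant import monitor, optics
def cap(n,save=None):
    d=optics.capture(n)
    if save: cv2.imwrite('pics/'+save,d['frame'])
    return d['frame'],np.array(d['K'],float),np.array(d['world_to_cam'],float)
def ray(K,T,u,v):
    R,t=T[:3,:3],T[:3,3]; c=-R.T@t; d=R.T@np.linalg.solve(K,[u,v,1.]); return c,d/np.linalg.norm(d)
def plane(K,T,u,v,z):
    c,d=ray(K,T,u,v); return c+d*(z-c[2])/d[2]
def tri(rs):
    A=sum(np.eye(3)-np.outer(d,d) for c,d in rs); b=sum((np.eye(3)-np.outer(d,d))@c for c,d in rs); return np.linalg.solve(A,b)
def proj(K,T,p):
    q=T[:3,:3]@np.array(p,float)+T[:3,3]; q=K@q; return q[:2]/q[2]
E
python3 - <<'E'
from h import *
ims=[]
for n in('top','side','wrist'):
    f,K,T=cap(n,n+'0.png'); np.savez(n+'0.npz',f=f,K=K,T=T); print(n,K[0,0],(-T[:3,:3].T@T[:3,3]).round())
o=monitor.get_obs(); print({k:np.round(o[k],3) for k in o})
E
```

```text
top 513.1952756345057 [ 456.   50. 1416.]
side 380.31623181258084 [398. 809. 694.]
wrist 300.5806617693852 [ 51. 528. 384.]
{'time': np.float64(0.15), 'joint_positions': array([ 1.183,  0.343,  1.525, -0.   ,  1.275, -0.146]), 'dq': array([-0.   , -0.002, -0.003, -0.   , -0.   ,  0.001]), 'tau': array([ 2.0000e-03, -4.3147e+01, -2.4435e+01,  7.2000e-02,  5.4000e-02,
       -0.0000e+00]), 'tool_pos': array([125.581, 509.456, 226.221]), 'tcp_rot': array([-3.14, -0.  ,  2.9 ]), 'contact_force': array([ 0.19 , -1.022, -0.109]), 'moment': array([ 0.01 , -0.019,  0.024]), 'finger_force': np.float64(0.0), 'grip_width': np.float64(91.792)}
```

View pics/top0.png

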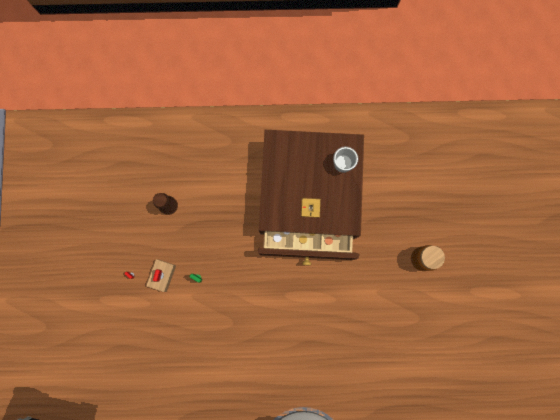

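View pics/side0.png

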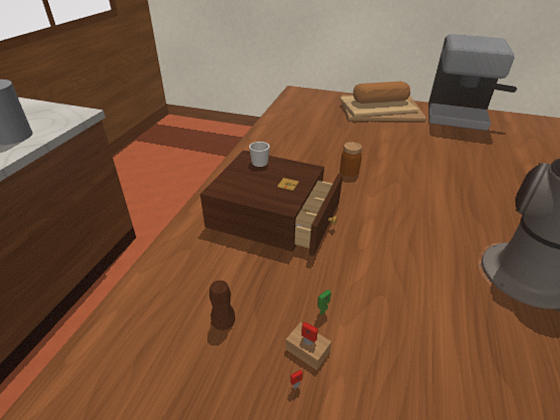

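The top view shows three key-like things: the red key in the block (157,276), a small red key loose at (129,275), and a green key (196,278). The meant one is the larger red key, standing in the block. The lock plate is at (311,208) and the drawer front runs (261,253)–(358,257). In the side view the red key is at (309,332), the small red at (296,378), the green at (324,300) and the plate at (288,184).

```bash
cat > m.py <<'E'
from h import *
D={n:np.load(n+'0.npz') for n in('top','side')}
def comps(n,kind):
    f=D[n]['f']; h=cv2.cvtColor(f,cv2.COLOR_BGR2HSV); H,S,V=[h[...,i].astype(int) for i in range(3)]
    m={'red':((H<6)|(H>174))&(S>200)&(V>120),'brass':(H>15)&(H<28)&(S>140)&(V>130),'pale':(H>8)&(H<25)&(S>50)&(S<150)&(V>110)}[kind]
    k,l,s,c=cv2.connectedComponentsWithStats(m.astype(np.uint8))
    return [(c[i].round(1),s[i][4],s[i][:4],l==i) for i in range(1,k) if s[i][4]>12]
if __name__=='__main__':
  for n in D:
    for k in('red','brass','pale'):
        for c in comps(n,k):
            if n=='top' and c[0][1]<110 or n=='side' and (c[0][1]<140 or c[0][0]<190): continue
            r=cv2.minAreaRect(np.argwhere(c[3])[:,::-1].astype(np.float32))
            print(n,k,c[0],c[1],c[2],np.round(cv2.boxPoints(r),1).tolist() if c[1]>20 else '')
  a=cv2.resize(D['top']['f'][110:310,100:380],None,fx=2.85,fy=2.85,interpolation=cv2.INTER_CUBIC); cv2.imwrite('pics/topz.png',a)
E
python3 m.py
```

```text
top red [156.3 275. ] 49 [153 270   8  11] [[152.5, 279.5], [155.89999389648438, 269.29998779296875], [160.10000610351562, 270.70001220703125], [156.6999969482422, 280.8999938964844]]
top red [128.  274.9] 28 [125 272   8   7] [[124.0, 273.0], [126.0, 271.0], [132.0, 277.0], [130.0, 279.0]]
top brass [310.6 207.1] 302 [301 198  20  19] [[300.70001220703125, 215.6999969482422], [302.0, 197.39999389648438], [320.20001220703125, 198.6999969482422], [318.8999938964844, 217.0]]
top brass [302.6 238.9] 43 [299 236   8   7] [[299.0, 236.0], [306.0, 236.0], [306.0, 242.0], [299.0, 242.0]]
top brass [306.8 261.7] 37 [303 258   8   7] [[303.0, 258.0], [310.0, 258.0], [310.0, 264.0], [303.0, 264.0]]
top pale [  3.  166.5] 14 [  3 160   1  14] 
top pale [310.2 208. ] 22 [308 205   6   6] [[308.0, 210.0], [308.0, 205.0], [313.0, 205.0], [313.0, 210.0]]
top pale [308.5 242.2] 1416 [263 231  91  22] [[262.5, 248.39999389648438], [263.3999938964844, 230.6999969482422], [353.3999938964844, 235.39999389648438], [352.5, 253.10000610351562]]
top pale [432.9 256.8] 460 [421 245  25  24] [[421.0, 268.0], 
[... 1337 characters left out ...]
1562], [332.3999938964844, 182.89999389648438], [307.6000061035156, 248.0]]
side pale [493.8 244.7] 49 [484 242  24   9] [[483.3999938964844, 246.3000030517578], [505.79998779296875, 238.39999389648438], [507.1000061035156, 242.3000030517578], [484.70001220703125, 250.10000610351562]]
side pale [482.5 271.1] 97 [477 257  14  28] [[474.8999938964844, 258.5], [480.79998779296875, 256.3999938964844], [490.6000061035156, 283.79998779296875], [484.70001220703125, 285.8999938964844]]
side pale [308.5 342. ] 582 [286 322  46  39] [[285.0, 339.6000061035156], [298.1000061035156, 319.29998779296875], [331.6000061035156, 341.0], [318.5, 361.29998779296875]]
side pale [287.6 348.4] 16 [285 344   8   8]
```

View pics/topz.png

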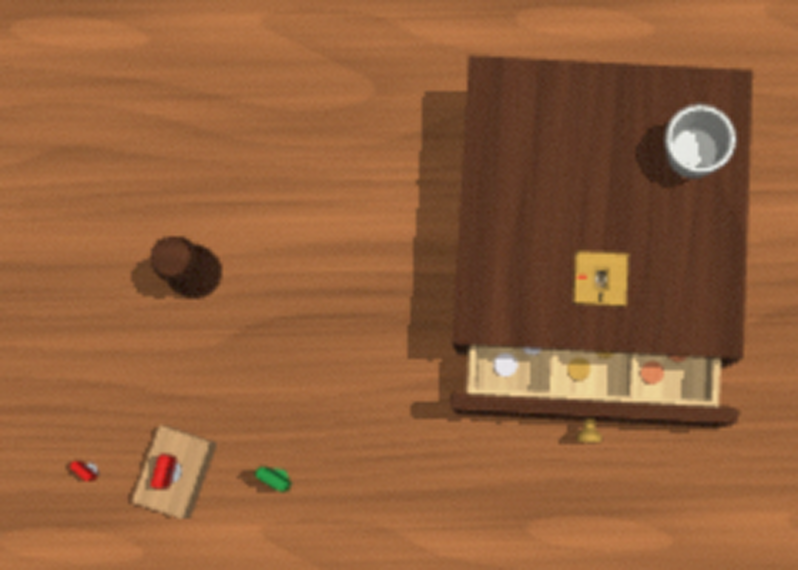

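The crop confirms it: the larger red-bowed key is in the block (crop 165,471), turned slightly with the block. The small red (83,471) and green (273,478) ones are decoys. The drawer front's top edge runs (453,410)–(733,423) in the crop.

```bash
cat > m2.py <<'E'
from m import *
t,s=D['top'],D['side']; KT=(t['K'],t['T']); KS=(s['K'],s['T'])
Z=lambda u,v:(u/2.85+100,v/2.85+110)
def T2(a,b): 
    p=tri([ray(*KT,*a),ray(*KS,*b)]); return p.round(1),(proj(*KT,p)-a).round(1),(proj(*KS,p)-b).round(1)
print('plate',T2((310.5,207.2),(287.8,183.7)))
print('plate z118',plane(*KT,310.5,207.2,118).round(1))
cs=[plane(*KT,*Z(*c),115) for c in((469,57),(751,70),(743,358),(455,347))]
print('till corners',np.round(cs,1).tolist())
for a,b in((3,0),(2,1)): d=cs[b]-cs[a]; print('yaw',np.arctan2(d[1],d[0]),np.linalg.norm(d))
for a,b in((1,0),(2,3)): d=cs[b]-cs[a]; print('yaw',np.arctan2(-d[0],d[1]),np.linalg.norm(d))
fe=[plane(*KT,*Z(*c),103.5) for c in((453,410),(733,423))]; d=fe[0]-fe[1]; print('front',np.round(fe,1).tolist(),np.arctan2(-d[0],d[1]))
print('key',T2((156.3,275),(309.7,327.4)), [plane(*KT,156.3,275,z).round(1).tolist() for z in(75,80)])
bc=np.array([plane(*KT,*c,35) for c in((144.3,286.1),(154,257),(176.2,264.4),(166.5,293.5))]); print('block',bc.round(1).tolist(),bc.mean(0).round(1)); d=bc[1]-bc[0];print('yaw',np.arctan2(d[1],d[0]),np.linalg.norm(d)); d=bc[2]-bc[3];print('yaw',np.arctan2(d[1],d[0]))
# side view block centre on plane 35
print('blk side',plane(*KS,308.5,342,35).round(1))
rr=np.array([plane(*KT,*c,80) for c in((152.5,279.5),(155.9,269.3))]); d=rr[1]-rr[0]; print('keyyaw',np.arctan2(d[1],d[0]))
print('cup',plane(*KT,345,158,170).round(),'mill',plane(*KT,161,201,115).round(),'jar',plane(*KT,433,257,100).round())
E
python3 m2.py|tail -20
```

```text
plate (array([633.4, -33.1, 115.8]), array([0.1, 0.6]), array([-0.6, -0.1]))
plate z118 [634.8 -32.7 118. ]
till corners [[841.0, 81.0, 115.0], [823.4, -176.7, 115.0], [559.5, -158.3, 115.0], [575.0, 98.3, 115.0]]
yaw -0.06467146227442142 266.6288712979554
yaw -0.06975843020255164 264.4575647815352
yaw -0.06849809835643239 258.3566231748369
yaw -0.060056513523297085 257.0121871382669
front [[519.5, 101.4, 103.5], [502.4, -148.7, 103.5]] -0.06818759265411044
key (array([470.3, 369.4,  73.3]), array([0.1, 0.7]), array([-0.9, -0.2])) [[472.1, 369.2, 75.0], [472.0, 368.0, 80.0]]
block [[443.9, 410.3, 35.0], [520.6, 385.3, 35.0], [499.5, 325.8, 35.0], [423.2, 351.2, 35.0]] [471.8 368.2  35. ]
yaw -0.31534672881801845 80.61045558041602
yaw -0.3210749081392041
blk side [467.  375.6  35. ]
keyyaw -0.316741740234814
cup [ 749. -119.  170.] mill [659. 349. 115.] jar [ 502. -343.  100.]
```

Call:
servo_tool:
  linear:
    - [0, 0, 0]
    - [-0.225, -0.2, 0]
    - [-0.225, -0.2, 0]
    - [-0.225, -0.2, 0]
    - [-0.225, -0.2, 0]
    - [-0.225, -0.2, 0]
    - [-0.225, -0.2, 0]
    - [-0.225, -0.2, 0]
  spin: [-0.111, 0, 0, 0, 0, 0, 0, 0]
  hand: -1

```text
time: 1.15
tool_pos: [422.2, 207.5, 226.7]
tcp_rot: [3.141, 0.0, 3.074]
contact_force: [0.6, 0.7, -0.2]
grip_width: 16.2
finger_force: 0.0
```

Call:
servo_tool:
  linear:
    - [-0.05, -0.225, 0]
    - [-0.05, -0.225, 0]
    - [-0.05, -0.225, 0]
    - [-0.05, -0.225, 0]
    - [-0.04, -0.225, 0]
    - [0, 0, 0.25]
    - [0, 0, 0.24]
    - [0, 0, 0.24]
  spin: [0, 0, 0, 0, 0, 0, 0, 0]

```text
time: 2.15
tool_pos: [453.7, -18.8, 79.4]
tcp_rot: [3.142, 0.001, 3.074]
contact_force: [0.2, 0.4, -0.0]
grip_width: 0.4
finger_force: 0.0
```

Call:
servo_tool:
  linear:
    - [0, 0, 0]
    - [-0.1, 0, 0]
    - [-0.075, 0, 0]
    - [-0.05, 0, 0]
    - [-0.025, 0, 0]
    - [-0.025, 0, 0]
    - [-0.025, 0, 0]
    - [0, 0, 0]
  spin: [0, 0, 0, 0, 0, 0, 0, 0]

```text
time: 3.15
tool_pos: [514.1, -22.7, 80.7]
tcp_rot: [3.142, 0.001, 3.074]
contact_force: [-0.8, -0.1, 1.3]
grip_width: -0.0
finger_force: 0.0
```

Call:
servo_tool:
  linear:
    - [-0.025, 0, 0]
    - [-0.025, 0, 0]
    - [-0.025, 0, 0]
    - [-0.025, 0, 0]
    - [-0.015, 0, 0]
    - [-0.015, 0, 0]
    - [-0.01, 0, 0]
    - [0, 0, 0]
  spin: [0, 0, 0, 0, 0, 0, 0, 0]

```text
time: 4.15
tool_pos: [541.4, -24.5, 80.6]
tcp_rot: [3.142, -0.001, 3.074]
contact_force: [-2.8, -1.0, -0.5]
grip_width: 0.4
finger_force: 1.1
```

Call:
servo_tool:
  linear:
    - [-0.01, 0, 0]
    - [-0.01, 0, 0]
    - [-0.01, 0, 0]
    - [-0.01, 0, 0]
    - [-0.01, 0, 0]
    - [0, 0, 0]
    - [0, 0, 0]
    - [0, 0, 0]
  spin: [0, 0, 0, 0, 0, 0, 0, 0]

```text
time: 5.15
tool_pos: [542.5, -24.5, 80.6]
tcp_rot: [3.141, -0.02, 3.075]
contact_force: [-35.0, -1.1, 26.7]
grip_width: 0.5
finger_force: 17.9
```

Call:
servo_tool:
  linear:
    - [0.06, 0, 0]
    - [0.12, 0, 0]
    - [0, 0, -0.25]
    - [0, 0, -0.25]
    - [0, 0, -0.25]
    - [0, 0.28, 0]
    - [0, 0.28, 0]
    - [0, 0.28, 0]
  spin: [0, 0, 0, 0, 0, 0, 0, 0]
  hand: -0.1

```text
time: 6.15
tool_pos: [528.0, 146.7, 231.4]
tcp_rot: [3.141, 0.003, 3.074]
contact_force: [1.0, 0.0, 0.5]
grip_width: 41.4
finger_force: 0.0
```

Call:
servo_tool:
  linear:
    - [0.05, 0.28, 0]
    - [0.05, 0.28, 0]
    - [0.05, 0.28, 0]
    - [0, 0.28, 0]
    - [0, 0, 0]
    - [0, 0, 0]
    - [0, 0, 0]
    - [0, 0, 0]
  spin: [0, 0, 0, 0, 0.08, 0.079, 0, 0]

```text
time: 7.15
tool_pos: [512.5, 370.5, 230.9]
tcp_rot: [3.141, 0.001, 2.827]
contact_force: [-0.7, 1.2, 0.7]
grip_width: 41.2
finger_force: 0.0
```

```bash
python3 - <<'E'
from h import *
a=[]
for n in('top','wrist'):
    f,K,T=cap(n,n+'1.png'); np.savez(n+'1.npz',f=f,K=K,T=T); a.append(f)
cv2.imwrite('pics/c1.png',np.hstack([cv2.resize(a[0][110:310,180:380],(400,400),interpolation=2),cv2.resize(a[1],(400,300))[:, :] if 0 else cv2.copyMakeBorder(cv2.resize(a[1],(400,300)),0,100,0,0,0)]))
o=monitor.get_obs(); print(o['tool_pos'],o['tcp_rot'])
E
```

```text
[512.41991738 370.34190927 230.90530183] [3.14096305e+00 3.53834571e-04 2.82560267e+00]
```

View pics/c1.png

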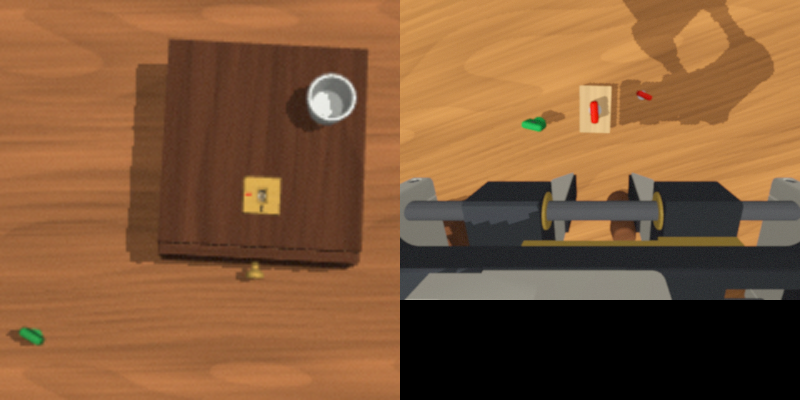

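The left half shows the drawer shut flush. The right half (wrist view) has the red key in its block at wrist pixel ≈(272,157), green at (187,174) and small red at (341,134). Next I refine the key and block from this view plus the first two.

```bash
cat > m3.py <<'E'
from m import *
import sys
D['wrist']=np.load(sys.argv[1] if len(sys.argv)>1 else 'wrist1.npz'); w=D['wrist']; KW=(w['K'],w['T'])
t,s=D['top'],D['side']; KT=(t['K'],t['T']); KS=(s['K'],s['T'])
for k in('red','pale'):
    for c in comps('wrist',k):
        if c[0][1]>250: continue
        b=cv2.boxPoints(cv2.minAreaRect(np.argwhere(c[3])[:,::-1].astype(np.float32)))
        print(k,c[0],c[1],b.round(1).tolist())
        if k=='red':
            P=[plane(*KW,*p,78) for p in b]; ax=max([(P[1]-P[0]),(P[2]-P[1])],key=np.linalg.norm); print(' z78',plane(*KW,*c[0],78).round(1),'ax',np.arctan2(ax[1],ax[0])%np.pi-np.pi,np.linalg.norm(ax))
            if c[1]>100: print(' tri top+wrist',tri([ray(*KT,156.3,275),ray(*KW,*c[0])]).round(1),'all',tri([ray(*KT,156.3,275),ray(*KS,309.7,328.5),ray(*KW,*c[0])]).round(1))
        else:
            P=np.array([plane(*KW,*p,35) for p in b]); print(' c',P.mean(0).round(1),P.round(1).tolist(),[np.arctan2(*(P[i+1]-P[i])[1::-1]).round(3) for i in range(3)])
E
python3 m3.py
```

```text
red [341.8 133.2] 130 [[330.79998779296875, 131.39999389648438], [333.79998779296875, 125.4000015258789], [352.6000061035156, 134.8000030517578], [349.6000061035156, 140.8000030517578]]
 z78 [469.5 447.3  78. ] ax -2.325698621934702 21.38671064790129
 tri top+wrist [ 495.6  503.  -387. ] all [467.2 400.6 107.6]
red [271.7 156.6] 259 [[266.3999938964844, 142.1999969482422], [275.79998779296875, 141.6999969482422], [277.5, 170.8000030517578], [268.1000061035156, 171.3000030517578]]
 z78 [469.8 372.9  78. ] ax -0.26180466129823365 29.648406204047806
 tri top+wrist [471.7 372.   62.7] all [470.2 371.   71.1]
pale [272.7 151.6] 2726 [[247.0, 186.5], [249.5, 116.80000305175781], [297.1000061035156, 118.5], [294.6000061035156, 188.1999969482422]]
 c [470.8 371.4  35. ] [[498.4, 330.4, 35.0], [424.1, 360.4, 35.0], [442.5, 410.8, 35.0], [518.1, 384.1, 35.0]] [np.float64(2.758), np.float64(1.222), np.float64(-0.339)]
pale [335.6 138. ] 24 [[330.0, 137.0], [331.6000061035156, 133.8000030517578], [341.20001220703125, 138.60000610351562], [339.6000061035156, 141.8000030517578]]
 c [476.4 446.5  35. ] [[473.5, 440.7, 35.0], [470.7, 443.3, 35.0], [479.3, 452.4, 35.0], [482.2, 449.7, 35.0]] [np.float64(2.387), np.float64(0.813), np.float64(-0.745)]
pale [226.9 246.1] 89 [[208.6999969482422, 249.89999389648438], [242.8000030517578, 239.1999969482422], [244.1999969482422, 243.60000610351562], [210.10000610351562, 254.3000030517578]]
 c [564.  278.6  35. ] [[561.0, 255.6, 35.0], [560.8, 302.1, 35.0], [566.9, 301.6, 35.0], [567.2, 254.9, 35.0]] [np.float64(1.575), np.float64(-0.067), np.float64(-1.565)]
pale [339.2 246.1] 90 [[322.0, 244.0], [323.3999938964844, 239.1999969482422], [357.3999938964844, 249.5], [355.8999938964844, 254.3000030517578]]
 c [608.9 416.   35. ] [[598.1, 395.5, 35.0], [592.4, 399.0, 35.0], [619.5, 436.4, 35.0], [625.4, 433.0, 35.0]] [np.float64(2.587), np.float64(0.944), np.float64(-0.521)]
```

Call:
servo_tool:
  linear:
    - [0.1, -0.03, 0.1]
    - [0.1, -0.03, 0.2]
    - [0, 0, 0.15]
    - [0, 0, 0]
    - [0, 0, 0]
    - [0, 0, 0]
    - [0, 0, 0]
    - [0, 0, 0]
  spin: [0, 0, 0, 0, 0, 0, 0, 0]

```text
time: 8.25
tool_pos: [470.7, 371.5, 141.2]
tcp_rot: [3.141, 0.001, 2.824]
contact_force: [0.6, 0.6, 0.3]
grip_width: 41.3
finger_force: 0.0
```

```bash
python3 - <<'E'
from h import *
f,K,T=cap('wrist','w2.png'); np.savez('wrist2.npz',f=f,K=K,T=T)
o=monitor.get_obs(); print(o['tool_pos'],o['tcp_rot'])
R=T[:3,:3]; print('cam axis',R[2].round(3), 'tcp px',proj(K,T,o['tool_pos']), 'tip line z47', proj(K,T,[*o['tool_pos'][:2],60]))
E
python3 m3.py wrist2.npz | head -8
```

```text
[470.57699332 371.49734839 141.08304414] [3.14110439e+00 3.48370437e-04 2.82433885e+00]
cam axis [ 0.27  -0.087 -0.959] tcp px [282.05767598 259.0795052 ] tip line z47 [282.16939606 216.26663766]
red [371.6 184.2] 268 [[355.20001220703125, 182.10000610351562], [359.1000061035156, 173.39999389648438], [387.29998779296875, 186.1999969482422], [383.29998779296875, 194.89999389648438]]
 z78 [462.1 444.9  78. ] ax -2.304836774152586 23.9362145176834
 tri top+wrist [474.8 420.4  18.6] all [462.9 399.1 104.7]
red [282.8 218.3] 518 [[277.0, 196.0], [289.0, 196.0], [289.0, 240.0], [277.0, 240.0]]
 z78 [466.8 373.3  78. ] ax -0.3111793367879949 35.8607526043288
 tri top+wrist [471.9 371.9  62.5] all [469.8 370.9  70.5]
pale [315.4 103.9] 14 [[312.0, 103.0], [315.5, 99.5], [319.5, 103.5], [316.0, 107.0]]
 c [393.3 426.3  35. ] [[392.1, 423.4, 35.0], [390.4, 426.9, 35.0], [394.4, 429.2, 35.0], [396.2, 425.6, 35.0]] [np.float64(2.024), np.float64(0.513), np.float64(-1.114)]
```

View pics/w2.png

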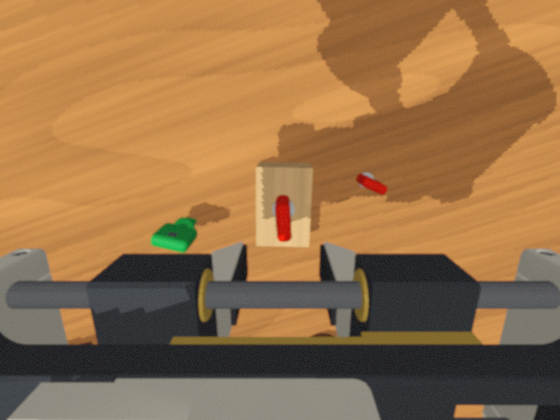

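The wrist view shows the red key (283,218), centred laterally between the open fingers, with the block spanning (256–312, 165–247). The decoys are clear of the fingers.

```bash
python3 - <<'E'
from h import *
w=np.load('wrist2.npz');K,T=w['K'],w['T']
P=[plane(K,T,*p,35) for p in((256,165),(313,167),(312,247),(256,246))]; print(np.round(P,1).tolist(),np.mean(P,0).round(1))
for r in(196,203,236,240): print(r,plane(K,T,283.5,r,80).round(1))
f=w['f'];print(f[190:246:3,284].tolist())
E
```

```text
[[426.1, 361.9, 35.0], [443.4, 409.0, 35.0], [516.2, 386.4, 35.0], [498.6, 336.1, 35.0]] [471.1 373.3  35. ]
196 [449.6 379.5  80. ]
203 [454.8 377.8  80. ]
236 [480.2 369.4  80. ]
240 [483.4 368.4  80. ]
[[99, 142, 174], [95, 140, 174], [12, 31, 142], [18, 26, 148], [18, 21, 148], [10, 22, 179], [12, 22, 186], [28, 31, 191], [8, 21, 190], [0, 22, 189], [12, 27, 188], [9, 23, 188], [15, 25, 188], [6, 14, 187], [12, 25, 187], [6, 19, 205], [7, 31, 221], [84, 128, 205], [141, 198, 233]]
```

Call:
servo_tool:
  linear:
    - [0, 0, 0.15]
    - [0, 0, 0.15]
    - [0, 0, 0.1]
    - [0, 0, 0.07]
    - [0, 0, 0]
    - [0, 0, 0]
    - [0, 0, 0]
    - [0, 0, 0]
  spin: [0, 0, 0, 0, 0, 0, 0, 0]

```text
time: 9.3
tool_pos: [470.7, 371.7, 47.4]
tcp_rot: [3.141, 0.001, 2.824]
contact_force: [-0.7, 0.0, -1.1]
grip_width: 40.9
finger_force: 0.0
```

Call:
servo_tool:
  linear:
    - [0, 0, 0]
    - [0, 0, 0]
    - [0, 0, 0]
    - [0, 0, 0]
    - [0, 0, 0]
    - [0, 0, 0]
    - [0, 0, 0]
    - [0, 0, 0]
  spin: [0, 0, 0, 0, 0, 0, 0, 0]
  hand: -1

```text
time: 10.3
tool_pos: [470.4, 371.5, 46.7]
tcp_rot: [3.142, -0.0, 2.824]
contact_force: [-0.3, 0.6, 0.5]
grip_width: 11.9
finger_force: 30.0
```

Call:
servo_tool:
  linear:
    - [0, 0, -0.1]
    - [0, 0, -0.2]
    - [0, 0, -0.25]
    - [0, 0, -0.2]
    - [0, 0, 0]
    - [0, 0, 0]
    - [-0.14, -0.245, 0]
    - [-0.14, -0.245, 0]
  spin: [0, 0, 0, 0, -0.08, -0.08, 0, 0]

```text
time: 11.3
tool_pos: [520.0, 269.3, 196.6]
tcp_rot: [-3.142, 0.0, 3.078]
contact_force: [0.8, 0.2, -0.3]
grip_width: 12.1
finger_force: 30.0
```

Call:
servo_tool:
  linear:
    - [-0.14, -0.245, 0]
    - [-0.14, -0.245, 0]
    - [-0.14, -0.245, 0]
    - [-0.14, -0.245, 0]
    - [-0.14, -0.245, 0]
    - [-0.14, -0.245, 0]
    - [0, 0, 0]
    - [0, 0, 0]
  spin: [0, 0, 0, 0, 0, 0, 0, 0]

```text
time: 12.3
tool_pos: [667.7, -34.2, 196.2]
tcp_rot: [3.141, -0.001, 3.075]
contact_force: [0.2, 0.7, -0.3]
grip_width: 12.1
finger_force: 30.0
```

```bash
python3 - <<'E'
from h import *
f,K,T=cap('wrist','w3.png'); np.savez('wrist3.npz',f=f,K=K,T=T)
g,K2,T2=cap('side','s3.png'); np.savez('side3.npz',f=g,K=K2,T=T2)
o=monitor.get_obs(); print(o['tool_pos'],o['tcp_rot'],o['grip_width'])
q=proj(K2,T2,o['tool_pos']).astype(int); print(q)
q=np.clip(q,60,340); c=cv2.resize(g[q[1]-60:q[1]+60,q[0]-60:q[0]+60],(400,400),interpolation=2)
cv2.imwrite('pics/c3.png',np.hstack([c,cv2.copyMakeBorder(cv2.resize(f[60:360,130:430],(400,400)),0,0,0,0,0)]))
E
```

```text
[667.72095541 -33.05649701 196.74693184] [ 3.14117094e+00 -4.12650730e-04  3.07714793e+00] 11.886160645900095
[275 155]
```

View pics/c3.png

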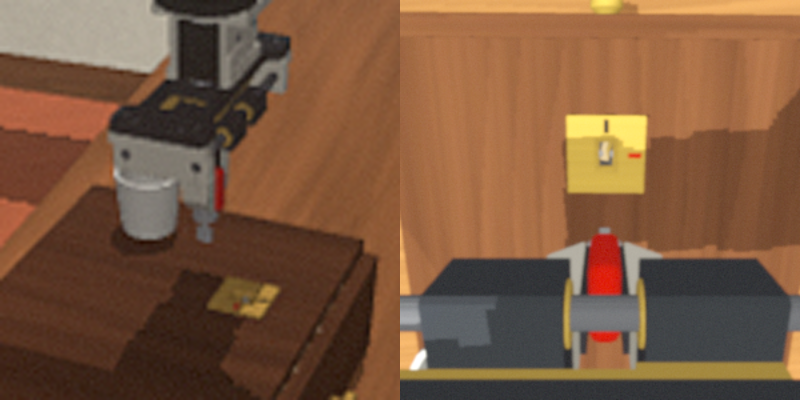

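Left (side crop): the key hangs upright in the fingers, tip at side px ≈(276,167), beside but clear of the cup. Right (wrist crop): plate centred at crop (206,154), i.e. wrist ≈(284,175). The tip peeks out at (204,231), i.e. wrist ≈(283,232), and the bow sits at (204,290).

```bash
python3 - <<'E'
from h import *
w=np.load('wrist3.npz');K,T=w['K'],w['T'];s=np.load('side3.npz');t=np.load('top1.npz')
def brass(f,box):
    h=cv2.cvtColor(f,cv2.COLOR_BGR2HSV);m=((h[...,0]>15)&(h[...,0]<32)&(h[...,1]>120)&(h[...,2]>90)).astype(np.uint8)
    z=np.zeros_like(m);a,b,c,d=box;z[b:d,a:c]=m[b:d,a:c];z=cv2.morphologyEx(z,cv2.MORPH_CLOSE,np.ones((9,9)))
    ct=max(cv2.findContours(z,0,2)[0],key=cv2.contourArea);r=cv2.minAreaRect(ct);return r
r=brass(w['f'],(245,138,330,210));print(r);b=cv2.boxPoints(r);P=np.array([plane(K,T,*p,118) for p in b]);print('plate',P.round(1).tolist(),P.mean(0).round(2))
for i in range(3): d=P[i+1]-P[i];print(np.linalg.norm(d).round(1),np.arctan2(d[1],d[0]).round(3))
rt=brass(t['f'],(290,190,330,225));c=plane(t['K'],t['T'],*rt[0],118);print('top',rt,c.round(1))
print('tri',tri([ray(K,T,*r[0]),ray(t['K'],t['T'],*rt[0])]).round(1))
o=monitor.get_obs();p=o['tool_pos'];
for dz in(-12,-34.5): print(dz,proj(K,T,p+[0,0,dz]).round(1),proj(s['K'],s['T'],p+[0,0,dz]).round(1))
print('tip tri',tri([ray(K,T,283,232),ray(s['K'],s['T'],276.5,167)]).round(1))
g=w['f'];G=cv2.cvtColor(g,cv2.COLOR_BGR2GRAY);h=cv2.cvtColor(g,cv2.COLOR_BGR2HSV)
print(G[226:246:2,272:296].tolist())
m=((h[...,0]<6)|(h[...,0]>174))&(h[...,1]>180)&(h[...,2]>90); m[:220]=0
for y in(240,250,260,275,300,312): x=np.where(m[y])[0]; print(y,x.min() if len(x) else 0,x.max() if len(x) else 0)
y=np.where(m[:,283])[0];print(y.min(),y.max())
E
```

```text
((284.0, 175.0), (60.0, 62.0), 90.0)
plate [[607.7, -52.8, 118.0], [610.8, -5.0, 118.0], [658.9, -6.8, 118.0], [655.5, -57.3, 118.0]] [633.21 -30.47 118.  ]
47.8 1.505
48.1 -0.036
50.6 -1.637
top ((310.4187927246094, 207.13705444335938), (19.094209671020508, 18.880468368530273), 4.085616588592529) [634.9 -32.5 118. ]
tri [632.6 -31.2 125.2]
-12 [284.  250.7] [275.4 159.7]
-34.5 [283.8 237.2] [275.4 167. ]
tip tri [664.3 -33.3 162.5]
[[82, 84, 86, 90, 86, 85, 84, 84, 84, 83, 88, 92, 92, 94, 86, 94, 93, 93, 90, 92, 96, 93, 92, 94], [90, 86, 90, 88, 86, 87, 82, 81, 84, 84, 87, 89, 92, 88, 92, 93, 93, 93, 94, 94, 91, 89, 92, 94], [84, 86, 89, 86, 87, 83, 88, 93, 104, 107, 109, 113, 113, 115, 111, 103, 96, 94, 88, 95, 87, 91, 95, 91], [85, 88, 83, 87, 86, 83, 95, 117, 136, 147, 147, 149, 145, 148, 140, 123, 104, 97, 97, 94, 91, 93, 91, 93], [84, 89, 86, 85, 85, 87, 95, 112, 128, 138, 139, 138, 141, 139, 130, 116, 101, 98, 97, 92, 93, 95, 91, 89], [85, 90, 93, 86, 83, 79, 81, 84, 82, 84, 84, 87, 85, 86, 88, 78, 80, 82, 93, 88, 90, 93, 92, 93], [89, 85, 82, 80, 76, 63, 76, 70, 69, 69, 70, 74, 69, 76, 72, 62, 78, 66, 73, 76, 80, 92, 95, 93], [106, 103, 84, 78, 74, 74, 70, 72, 67, 71, 71, 73, 67, 77, 69, 72, 69, 69, 71, 71, 89, 104, 114, 108], [131, 106, 85, 70, 74, 72, 73, 73, 80, 75, 74, 75, 76, 71, 76, 75, 76, 71, 69, 74, 82, 107, 130, 134], [109, 95, 75, 69, 70, 72, 75, 73, 70, 81, 77, 77, 75, 76, 71, 78, 68, 70, 76, 73, 75, 96, 109, 111]]
240 274 292
250 272 294
260 271 295
275 271 295
300 0 0
312 274 293
236 316
```

Call:
servo_tool:
  linear:
    - [0.1, 0.0015, 0]
    - [0.0715, 0.001, 0]
    - [0, 0, 0.1]
    - [0, 0, 0.08]
    - [0, 0, 0]
    - [0, 0, 0]
    - [0, 0, 0]
    - [0, 0, 0]
  spin: [0, 0, 0, 0, 0, 0, 0, 0]

```text
time: 13.4
tool_pos: [634.2, -31.7, 161.2]
tcp_rot: [3.142, 0.001, 3.076]
contact_force: [0.3, -0.9, -0.5]
grip_width: 12.1
finger_force: 30.0
```

```bash
python3 - <<'E'
from h import *
f,K,T=cap('wrist'); np.savez('wrist4.npz',f=f,K=K,T=T)
g,K2,T2=cap('side'); np.savez('side4.npz',f=g,K=K2,T=T2)
o=monitor.get_obs();p=o['tool_pos'];print(p,o['tcp_rot'])
q=proj(K2,T2,p).astype(int);x,y=q[0]-40,q[1]-30;print(x,y)
print([proj(K2,T2,p+[0,0,d]).round(1).tolist() for d in(-12,-34.5)],'lock',proj(K,T,[633.5,-31.3,118]),[proj(K,T,p+[0,0,d]).round(1).tolist() for d in(-12,-34.5)])
cv2.imwrite('pics/c4.png',np.hstack([cv2.resize(g[y:y+80,x:x+80],(400,400),interpolation=2),cv2.resize(f[170:290,224:344],(400,400),interpolation=2)]))
E
```

```text
[634.0861335  -31.74840758 160.97895429] [3.14155361e+00 4.93638235e-04 3.07566370e+00]
247 139
[[287.1, 173.5], [286.9, 180.5]] lock [282.79291446 231.39478924] [[282.1, 250.1], [282.2, 236.6]]
```

View pics/c4.png

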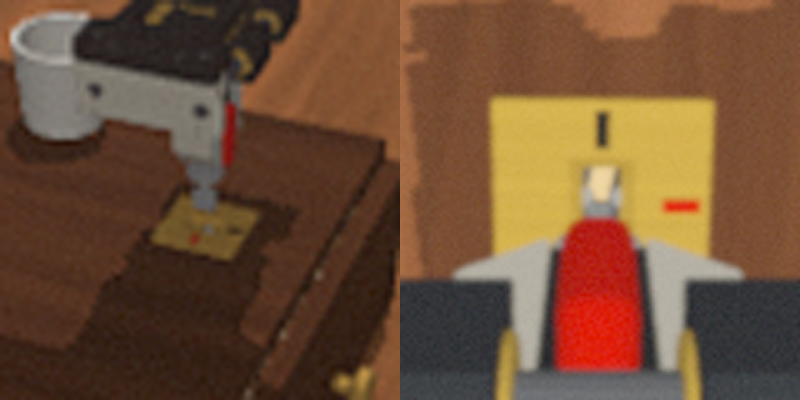

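The left crop has the key tip right above the plate at (205,205). The right crop has the tip (600,205) laterally in line with the slot and the black line at column 602, and the red mark row (206) gives the lock row as predicted. Aligned, so lower gently.

Call:
servo_tool:
  linear:
    - [0, 0, 0.02]
    - [0, 0, 0.02]
    - [0, 0, 0.015]
    - [0, 0, 0.01]
    - [0, 0, 0.01]
    - [0, 0, 0]
    - [0, 0, 0]
    - [0, 0, 0]
  spin: [0, 0, 0, 0, 0, 0, 0, 0]

```text
time: 14.5
tool_pos: [634.1, -31.3, 145.7]
tcp_rot: [3.141, 0.0, 3.076]
contact_force: [0.3, 2.6, -1.1]
grip_width: 12.0
finger_force: 30.0
```

Call:
servo_tool:
  linear:
    - [0, 0.004, 0]
    - [0, 0, 0.01]
    - [0, 0, 0.01]
    - [0, 0, 0.01]
    - [0, 0, 0.005]
    - [0, 0, 0]
    - [0, 0, 0]
    - [0, 0, 0]
  spin: [0, 0, 0, 0, 0, 0, 0, 0]

```text
time: 15.5
tool_pos: [634.1, -31.2, 138.6]
tcp_rot: [-3.141, 0.0, 3.076]
contact_force: [1.2, -2.2, 1.3]
grip_width: 11.8
finger_force: 30.0
```

Call:
servo_tool:
  linear:
    - [0, 0, 0.01]
    - [0, 0, 0.01]
    - [0, 0, 0.01]
    - [0, 0, 0.01]
    - [0, 0, 0]
    - [0, 0, 0]
    - [0, 0, 0]
    - [0, 0, 0]
  spin: [0, 0, 0, 0, 0, 0, 0, 0]

```text
time: 16.5
tool_pos: [634.3, -31.1, 131.1]
tcp_rot: [-3.141, 0.001, 3.076]
contact_force: [0.7, -2.1, 5.8]
grip_width: 11.7
finger_force: 30.0
```

```bash
python3 - <<'E'
from h import *
g,K2,T2=cap('side');f,K,T=cap('wrist');np.savez('side5.npz',f=g,K=K2,T=T2);np.savez('wrist5.npz',f=f,K=K,T=T)
o=monitor.get_obs();p=o['tool_pos'];print(p,o['tcp_rot'],o['contact_force'],o['moment'])
q=proj(K2,T2,p).astype(int);x,y=q[0]-40,q[1]-40;print(x,y,proj(K2,T2,[633.5,-31,118]))
cv2.imwrite('pics/c5.png',np.hstack([cv2.resize(g[y:y+80,x:x+80],(400,400),interpolation=2),cv2.resize(f[170:290,224:344],(400,400),interpolation=2)]))
E
```

```text
[634.26357352 -31.07460425 131.03666912] [-3.14131391e+00  7.89698177e-04  3.07573306e+00] [ 0.35368513 -1.98901057  5.28527695] [-0.4954363  -0.13528204 -0.04885454]
246 139 [286.99290849 183.32009259]
```

View pics/c5.png

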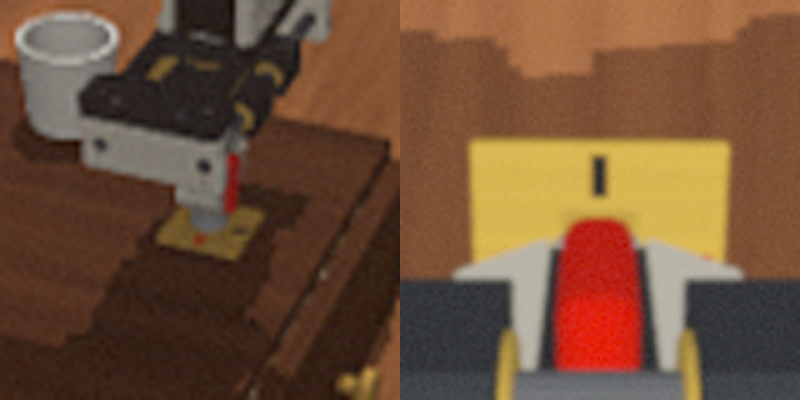

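The side crop shows the collar (210,218) at or just above the plate. In the wrist crop the bow sits in the fingers as before, so it hasn't slipped. Press further while rocking.

Call:
servo_tool:
  linear:
    - [0, 0, 0.01]
    - [0, 0, 0.005]
    - [0, 0, 0]
    - [0, 0, 0]
    - [0, 0, 0]
    - [0, 0, 0]
    - [0, 0, 0]
    - [0, 0, 0]
  spin: [0, 0, 0.1, -0.1, -0.1, 0.1, 0.1, 0]

```text
time: 17.6
tool_pos: [634.5, -30.9, 129.6]
tcp_rot: [3.141, 0.002, 2.917]
contact_force: [-1.8, -1.6, 13.7]
grip_width: 12.1
finger_force: 30.0
```

Call:
servo_tool:
  linear:
    - [0, 0, 0]
    - [0, 0, 0]
    - [0, 0, 0]
    - [0, 0, 0]
    - [0, 0, 0]
    - [0, 0, 0]
    - [0, 0, 0]
    - [0, 0, 0]
  spin: [0.1, 0.1, 0.1, 0.1, 0.1, 0.1, 0.1, 0]

```text
time: 18.6
tool_pos: [633.9, -31.4, 129.7]
tcp_rot: [3.141, 0.001, 1.818]
contact_force: [-3.4, -2.8, 15.0]
grip_width: 11.8
finger_force: 30.0
```

```bash
python3 -c "
from h import *
o=monitor.get_obs();print({k:np.round(o[k],3) for k in('tool_pos','tcp_rot','contact_force','moment','joint_positions')})"
```

```text
{'tool_pos': array([633.946, -31.405, 129.658]), 'tcp_rot': array([3.141e+00, 1.000e-03, 1.818e+00]), 'contact_force': array([-3.365, -2.752, 14.973]), 'moment': array([-0.739,  0.783,  0.148]), 'joint_positions': array([-1.700e-01,  6.240e-01,  1.333e+00, -1.000e-03,  1.183e+00,
       -4.160e-01])}
```

Call:
servo_tool:
  linear:
    - [0, 0, 0]
    - [0, 0, 0]
    - [0, 0, 0]
    - [0, 0, 0]
    - [0, 0, 0]
    - [0, 0, 0]
    - [0, 0, 0]
    - [0, 0, 0]
  spin: [0.1, 0.1, 0.1, 0.08, 0, 0, 0, 0]

```text
time: 19.6
tool_pos: [633.6, -31.3, 129.6]
tcp_rot: [3.141, 0.001, 1.223]
contact_force: [-3.9, -3.0, 16.4]
grip_width: 12.2
finger_force: 30.0
```

```bash
python3 - <<'E'
from h import *
g,K2,T2=cap('side');f,K,T=cap('wrist');t,_,_=cap('top')
o=monitor.get_obs();p=o['tool_pos'];print({k:np.round(o[k],3) for k in('tool_pos','tcp_rot','contact_force','moment')})
q=proj(K2,T2,p).astype(int);x,y=q[0]-40,q[1]-40
cv2.imwrite('pics/c6.png',np.hstack([cv2.resize(g[y:y+80,x:x+80],(400,400),interpolation=2),cv2.resize(f[170:290,224:344],(400,400),interpolation=2)]))
E
```

```text
{'tool_pos': array([633.61 , -31.318, 129.648]), 'tcp_rot': array([3.141e+00, 1.000e-03, 1.223e+00]), 'contact_force': array([-5.346, -2.703, 14.998]), 'moment': array([-0.68 ,  1.161,  0.189])}
```

View pics/c6.png

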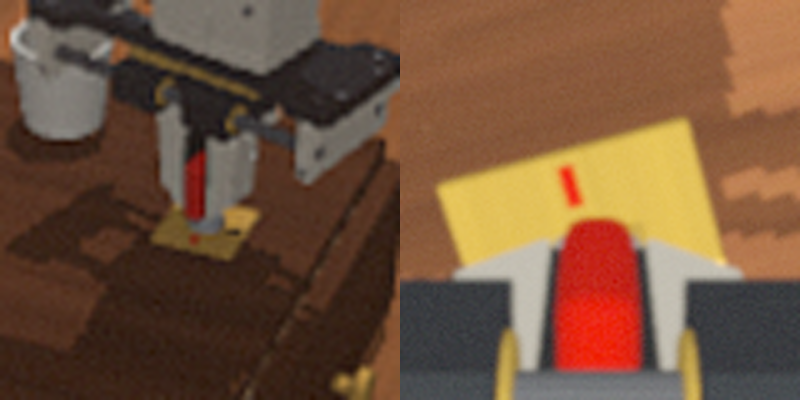

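The key is turned; the wrist crop shows the red mark (570,186) about 0.26 rad off the bow's line, the gripper having gone past it. The moment hasn't risen sharply yet, so turn further until the stop is felt.

Call:
servo_tool:
  linear:
    - [0, 0, 0]
    - [0, 0, 0]
    - [0, 0, 0]
    - [0, 0, 0]
    - [0, 0, 0]
    - [0, 0, 0]
    - [0, 0, 0]
    - [0, 0, 0]
  spin: [0.03, 0.03, 0, 0, 0, 0, 0, 0]

```text
time: 20.75
tool_pos: [633.6, -31.2, 129.7]
tcp_rot: [3.141, 0.001, 1.129]
contact_force: [-4.3, -2.5, 15.3]
grip_width: 11.5
finger_force: 30.1
```

```bash
cat > r.py <<'E'
from h import *
o=monitor.get_obs();print({k:np.round(o[k],3).tolist() for k in('time','tool_pos','tcp_rot','contact_force','moment','tau')})
E
python3 r.py
```

```text
{'time': 20.75, 'tool_pos': [633.606, -31.244, 129.659], 'tcp_rot': [3.141, 0.001, 1.129], 'contact_force': [-4.278, -2.475, 15.264], 'moment': [-0.637, 1.111, 0.406], 'tau': [1.459, -46.63, -20.63, 1.346, -1.55, 0.404]}
```

Call:
servo_tool:
  linear:
    - [0, 0, 0]
    - [0, 0, 0]
    - [0, 0, 0]
    - [0, 0, 0]
    - [0, 0, 0]
    - [0, 0, 0]
    - [0, 0, 0]
    - [0, 0, 0]
  spin: [0.03, 0, 0, 0, 0, 0, 0, 0]

```text
time: 21.75
tool_pos: [633.7, -31.3, 129.7]
tcp_rot: [3.141, 0.001, 1.082]
contact_force: [-4.9, -2.3, 15.3]
grip_width: 11.6
finger_force: 30.2
```

```bash
python3 r.py; python3 - <<'E'
from h import *
f,K,T=cap('wrist');g,K2,T2=cap('side');t,_,_=cap('top');p=monitor.get_obs()['tool_pos'];q=proj(K2,T2,p).astype(int);x,y=q[0]-60,q[1]-60
cv2.imwrite('pics/c7.png',np.hstack([cv2.resize(g[y:y+120,x:x+120],(400,400),interpolation=2),cv2.resize(f[170:290,224:344],(400,400),interpolation=2)]))
E
```

```text
{'time': 21.75, 'tool_pos': [633.66, -31.257, 129.686], 'tcp_rot': [3.141, 0.001, 1.082], 'contact_force': [-4.864, -2.255, 15.315], 'moment': [-0.662, 1.082, 0.556], 'tau': [1.293, -46.702, -20.592, 1.391, -1.493, 0.52]}
```

View pics/c7.png

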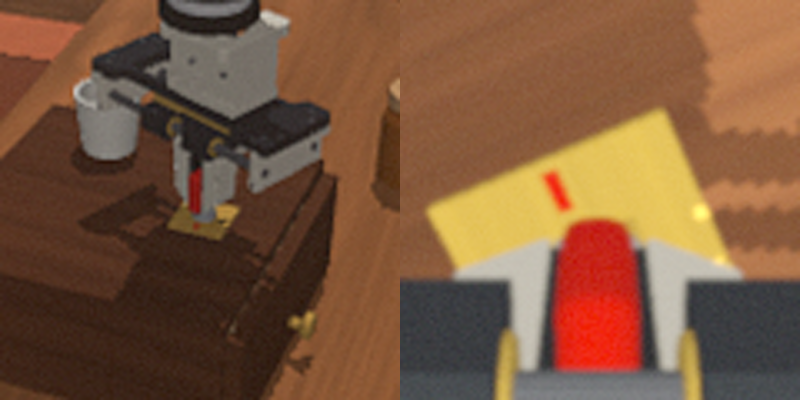

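The side crop shows the drawer shut, the cup untouched and the collar on the plate. The wrist crop shows the key still square in the fingers, turned past the red mark by the play. The moment has risen to 0.56 N m, above the 0.31 N m the spring and friction can explain, so the plug is on its stop.

```bash
python3 -c "
from plant import workorder
print(workorder.close_job())"
```

```text
the job is handed in; nothing more can be done
None
```

I handed the job in with the drawer shut, the red-bowed key seated in the lock, and the key still gripped and held turned clockwise against the stop (0.56 N m measured); the final side view shows the cup undisturbed, and the arm touched neither jar nor mill, though I took no closing picture of those two.

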